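# Ram the tins home in a mailing tube

## Robot

A 7-joint arm with a two-finger parallel gripper is mounted at the origin on the work surface. World frame = base frame: x ahead of the robot, y to its left, z up, the work surface at z = 0. Lengths are in m, angles in rad, forces in N, time in s.
With the tool pointing down it reaches from about 0.425 to 0.975 m from the base axis. Payload 16.7 kg.
Tool frame: the origin (TCP) lies at the very end of the fingers, on their centre line; the grasp point (between the pads) lies 19 mm behind it; z points along the fingers, y is the line along which they close (so a half turn about z gives the same grasp; the last joint's range is limited). The gripper opens to 85 mm and grips with 20 to 120 N. Pads are 22 mm wide; open, the fingers measure 114 mm over their backs; the gripper's body (76 mm by 85 mm) begins 54 mm behind the grasp point. The pads swing forward as they close: fully open they stand 13 mm farther back than shut.
Start: joints at [1.165, 0.426, 0.074, 1.606, -0.034, 1.111, -0.067], TCP at [0.171, -0.653, 0.231] pointing down, gripper open.
Joint ranges: [-2.85, 2.85], [-0.5, 2.14], [-1.23, 1.37], [0.21, 2.46], [-1.02, 4.16], [0.16, 2.05], [-2.73, 2.73]. Speed limits (rad/s): [1.89, 1.89, 2.39, 2.39, 3.01, 3.01, 3.01].

## Interface

Orientations are given as [roll, pitch, yaw] about the fixed x, y, z axes, in that order (R = Rz(yaw) Ry(pitch) Rx(roll)).
In Python, from bench import ctrl gives the robot as it stands.
- The arm moves only by the shell command python3 -m inch 'ROWS' [FORCE]. ROWS is JSON, a list of rows, each a list of 7 numbers: the turn, a rotation vector about the tool's x, y, z in degrees, then the shift along the tool's x, y, z in mm, then the finger opening in mm, from 0 to 85.4. In form: [[wx, wy, wz, dx, dy, dz, grip], ...]. A call has 1 to 12 rows; each row shifts and turns the commanded pose from where the row before left it, along the tool's axes as they then stand; what a row does not reach is not made up. A row lasts 1/12 s, in which the tool goes at most 41.7 mm and 7.16 degrees, less where a joint would pass 70% of its speed; a pose out of reach is approached as far as the arm can. A call is refused whole if a number of a shift passes 41.7 or a number of a turn 7.16, either way. A call with a gripper value outside its range is refused whole. The fingers move at their own pace and stop on an object; FORCE is the grip in N (left out, the last holds). Time passes only in rows, so rows that do not move let the fingers close. It gives the time, the measured TCP pose, the force, the opening and the grip force at its end, in the units of the state.
- ctrl.get_obs(): the state, without advancing time (a new reading comes with each control period).
- ctrl.snapshot(name): name is "scene" or "top" or "wrist"; returns the picture (480x640x3 uint8, blue, green, red); there is no depth.
- ctrl.camera_model(name): a dict with "vfov" (degrees; the focal length in pixels is half the picture's height over the tangent of half this angle, whatever the lens; pixels are square), "cx", "cy" (the principal point, pixels), "k1" (the pictures are not rectified: a ray, as slopes to the right and down, at radius r is drawn at 1 + k1 r^2 times it, then the intrinsics apply), "rvec" (rotation vector, rad) and "tvec" (3), from world to camera coordinates, as OpenCV has them. Camera axes: x right, y down, z forward; pixel columns grow to the right and rows downward; lengths in m; the calibration is good to about 2 mm. A picture is of the moment at which its call begins: read the wrist's pose just before it. camera_model takes no time and is no camera call; for the wrist camera it gives the pose at the moment of the call.
- ctrl.close_job(): hands the job in; it is judged then, once.
The state is a dict: "t": time; "joint_positions": joint angles; "qd": joint speeds; "joint_efforts": joint torques, N m; "position": TCP position; "tcp_rot": TCP orientation; "ft_force": force on the tool from outside, world axes, zero at the start; "wrist_torque": the same for the moment, N m; "width": finger opening in m; "grip_force": force on a finger pad.
Only numpy, scipy, OpenCV 4.12 (cv2) and the standard library are available. Lean on these libraries where they do the work, as an engineer would, in place of code of your own. Each camera call takes 0.05 s, during which the arm holds its last target. There are 200 camera calls.

## Task

Lay the loose long tin gently in the gutter of the packing jig, then use the pusher to drive it down the clear tube behind the tin that is already in there, until both tins are pressed firmly home against the closed end. Draw the pusher out, hang it gently back on its two hooks so that it stays balanced there, and leave the other things on the bench where they are.

Things in the scene. Friction and masses are not known exactly. Their poses are not given: they have to be found in the camera images.
- tin_loose_center (a point): The loose long tin: octagonal, plain aluminium, 75 mm long, 44 mm across its flats, about 0.14 kg, lying on a flat on the bench, so two upright flats can be gripped from above. This point is its centre, 22 mm above the bench at the start; y runs along the tin, z up. It may have changed places with the short tin.
- tin_in_tube_center (a point): A second tin, exactly like the loose long one, lying part-way down inside the clear tube, short of its closed end. This point is its centre; y runs along the tin.
- jig: The packing jig, fixed to the bench: base board 100 mm wide and 18 mm thick, from 100 mm before the tube's mouth to 245 mm past it, carrying an aluminium gutter and, beyond it, a level clear tube strapped in two saddles with a stop behind its closed end. Origin on the bench under the tube's mouth; y points along gutter and tube, into the tube.
- gutter (a point): The gutter: a V of aluminium angle, 83 mm long, sides at 45 degrees, open above and at its outer end; a tin lying with two flats upright fits it. This point is where the centre of such a tin comes to rest, 61 mm above the bench, 43.5 mm before the mouth. y points into the tube, z up. The V's upper edges are 13 mm below this point and 20 mm to either side, so fingers pass outside.
- tube_mouth (a point): Centre of the open mouth of the clear round tube, on its axis, 62 mm above the bench: bore 52 mm, wall 2.5 mm, inside depth 210 mm. y points into the tube, z up. A tin in the gutter is in line with the bore, 1 mm below its axis; inside the tube it lies about 3 mm below the axis. Only friction holds the tins in the tube (1 to 5 N to slide them).
- tube_bottom (a point): Centre of the inside of the tube's closed end (rigid), 210 mm in from the mouth; y points from mouth to closed end. With both tins home their centres are 37.5 and 112.5 mm short of this point, and the near end of the second tin is 60 mm inside the mouth.
- pusher_grip (a point): The pusher, 226 mm long, 0.17 kg, hung on its stand: octagonal wooden handle 75 mm long, 26 mm across flats (two upright at the start), steel rod of 12 mm diameter showing 136 mm, black plastic head 39 mm across and 14 mm thick. This point is the handle's centre on the rod's axis; y points to the head. The mass centre is about 96 mm from here, towards the head.
- pusher_face (a point): Centre of the flat front of the pusher's head, 188 mm from the handle's centre; y points out of it along the rod.
- stand: The pusher's stand, fixed to the bench: a plywood panel 130 mm wide (along y) and 150 mm high on a foot 110 x 130 x 18 mm, with two V-shaped steel hooks on the panel's +x face. Origin at the foot's underside; the panel's face lies at x = -29 mm.
- hooks_mid (a point): Midway between the two hooks (30 mm to either side along y), where the rod's axis lies when hung, 118 mm above the bench. y is the way the head points; x points away from the panel. Each V opens upwards, 36 mm wide; its tip rises 15 mm above this point. At the start the handle's centre is about 108 mm away at -y; the rod balances only with its mass centre between the hooks.
- short_tin_center (a point): Bystander: a short octagonal tin, 45 mm long and 44 mm across, lying on the bench; this point is its centre. Not to be packed.
- end_plug: Bystander: white plastic end plug of the tube, a disc 60 mm across and 22 mm high, lying on the bench; origin at its underside.
- tape_roll: Bystander: roll of brown tape, 100 mm across and 48 mm high, lying flat; origin at its underside.
- small_parcel: Bystander: small carton, 100 x 75 x 60 mm; origin at its underside.
- flat_parcel: Bystander: flat carton, 130 x 100 x 35 mm; origin at its underside.
- marker: Bystander: marker pen, 130 mm long and 14 mm thick, lying along its y; origin at its underside.
- scanner: Bystander: hand-held scanner lying on its side, about 150 mm long and 34 mm high; origin at the underside of its grip.
Things that resemble listed ones, but are neither listed nor needed, are in the scene too. Of the things shaped like the part that bears pusher_grip, the wooden one is meant. What is shaped like the part that bears tin_loose_center but red is not meant.

How it is judged:
By the outcome, as a careful person would: the job done as asked, in the order asked, and still so for the second after the job is handed in, with the robot touching nothing.
It also fails if it takes over 72 s, if anything falls off the work surface, if the arm or the gripper's body presses on something with over 40 N, if the wrist force passes 120 N, or if a joint passes its speed limit or range.

## Working session

There is one attempt and no reset: what is moved stays moved. The work goes in short steps, Python scripts to look and compute and a shell command to move; the robot and the scene stay as the last step left them, time stands still between calls to the robot, and variables do not carry over. Pictures are saved under pics/ and viewed, at most 10 in all, crops included, and the job is handed in when it is done.

```bash
mkdir -p pics; ls; cat > h.py <<'E'
import numpy as np, cv2
from bench import ctrl
def cam(n):
    m=ctrl.camera_model(n); f=240/np.tan(np.radians(m['vfov'])/2)
    R=cv2.Rodrigues(np.array(m['rvec'],float))[0]; t=np.array(m['tvec'],float).ravel()
    K=np.array([[f,0,m['cx']],[0,f,m['cy']],[0,0,1]]); return K,np.array([m['k1'],0,0,0,0.]),R,t
def ray(c,uv):
    K,d,R,t=c; p=cv2.undistortPoints(np.array([[uv]],float),K,d).ravel()
    v=R.T@np.array([p[0],p[1],1]); return -R.T@t, v/np.linalg.norm(v)
def onz(c,uv,z):
    o,v=ray(c,uv); return o+v*(z-o[2])/v[2]
def two(c1,u1,c2,u2):
    o1,v1=ray(c1,u1);o2,v2=ray(c2,u2)
    A=np.stack([v1,-v2],1); s=np.linalg.lstsq(A,o2-o1,rcond=None)[0]
    a=o1+s[0]*v1;b=o2+s[1]*v2; return (a+b)/2,np.linalg.norm(a-b)
def proj(c,P):
    K,d,R,t=c; return cv2.projectPoints(np.array(P,float).reshape(-1,1,3),cv2.Rodrigues(R)[0],t,K,d)[0].reshape(-1,2)
E
python3 - <<'E'
from h import *
for n in("scene","top","wrist"):
    im=ctrl.snapshot(n); cv2.imwrite(f"pics/{n}0.png",im); c=cam(n); print(n,(-c[2].T@c[3]).round(3),c[0][0,0].round(1),c[2][2].round(2))
o=ctrl.get_obs();print(o['position'],o['tcp_rot'],o['t'])
E
```

```text
pics
scene [ 1.117 -0.083  0.919] 459.5 [-0.63  0.05 -0.77]
top [ 0.329 -0.025  1.293] 526.9 [ 0.08  0.02 -1.  ]
wrist [ 0.249 -0.633  0.372] 411.5 [-0.3  -0.08 -0.95]
[ 0.17134822 -0.65255377  0.23079589] [-3.14060861e+00  5.72552626e-05  2.56805991e-01] 0.15
```

View pics/top0.png

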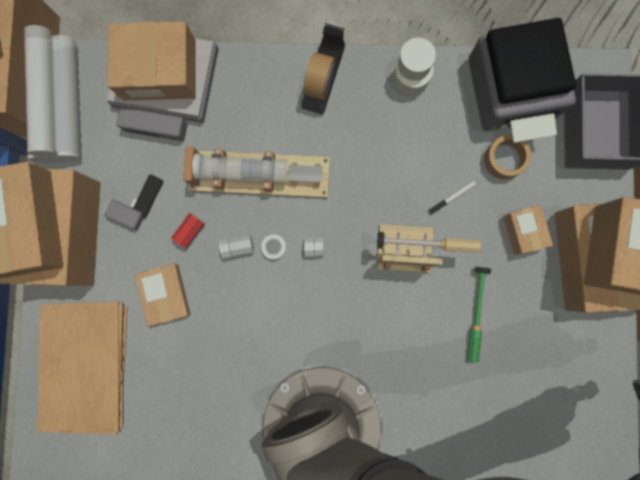

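View pics/scene0.png

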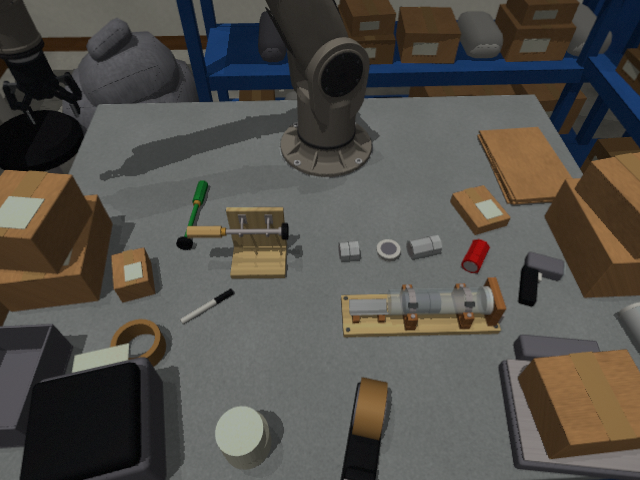

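Top view: the long aluminium tin is at (236,247), the short tin at (313,247) and the red decoy at (187,231). The wooden pusher runs from its head (381,240) to its handle (462,245), with a green decoy at (478,315). The jig spans (187–330,173), with the gutter at its right end and its mouth near x≈288. The plain tin at (236,247) is the longer one. I'll confirm that in an enlarged crop.

```bash
python3 - <<'E'
import cv2,numpy as np
a=cv2.imread('pics/top0.png')[140:280,175:495]; b=cv2.imread('pics/scene0.png')[195:340,170:510]
a=cv2.resize(a,(686,300),interpolation=cv2.INTER_CUBIC); b=cv2.resize(b,(686,293),interpolation=cv2.INTER_CUBIC)
cv2.imwrite('pics/c1.png',np.vstack([a,b]))
E
```

```text
(no output)
```

View pics/c1.png

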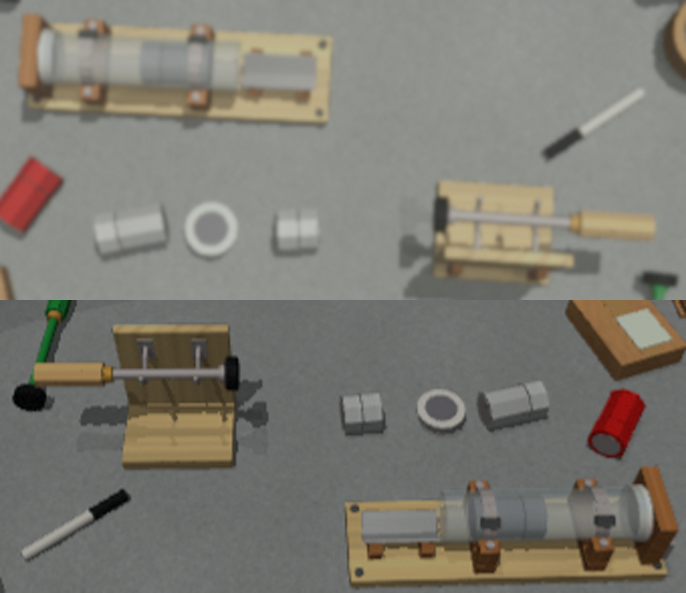

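The crop confirms it. The tin at top (236,247) is longer (about 75 mm) than the one at (313,247). The wooden pusher is on the stand, and the tin in the tube lies between top-crop x 140 and 205. Next come the coarse positions.

```bash
python3 - <<'E'
from h import *
T,S=cam("top"),cam("scene")
t=lambda x,y:(175+x/2.144-.25,140+y/2.143-.25); s=lambda x,y:(170+x/2.018-.25,195+(y-300)/2.02-.25)
def P(n,a,b):
    p,e=two(T,t(*a),S,s(*b)); print(n,p.round(4),'gap',round(e*1e3,1))
P('tin top ctr',(131,228),(514,398))
P('handle end(top edge mid)',(655,226),(36,372))
P('handle/rod',(574,221),(112,373))
P('head mid',(441,215),(232,373))
for n,u,z in [('tin +y end',(97,234),.022),('tin -y end',(165,227),.022),('brd -y+x',(331,37),.018),('brd -y-x',(327,123),.018),('brd +y-x',(28,105),.018),('gut -y',(316,73),.048),('gut mouth',(243,72),.048),('mouth-x',(240,91),.062),('mouth+x',(243,47),.062),('headtop',(441,215),.118),('handle far',(655,226),.118),('hook1',(479,198),.13),('hook2',(538,203),.13),('panel1',(447,257),.15),('panel2',(573,261),.15),('short',(297,230),.04)]:
    print(n,onz(T,t(*u),z).round(4))
# refined tin outline via mask, both views
for n,c,(x0,y0,x1,y1) in [('top',T,(214,230,258,264)),('scene',S,(404,230,446,262))]:
    im=cv2.imread(f'pics/{n}0.png')[y0:y1,x0:x1]; g=cv2.cvtColor(im,6)
    m=(g>140).astype('uint8'); k=max(cv2.findContours(m,0,1)[0],key=cv2.contourArea); r=cv2.minAreaRect(k); print(n,r,(r[0][0]+x0,r[0][1]+y0), np.median(g))
E
```

```text
tin top ctr [0.422  0.2192 0.0301] gap 1.6
handle end(top edge mid) [ 0.4317 -0.341   0.1226] gap 0.1
handle/rod [ 0.4349 -0.2576  0.12  ] gap 0.9
head mid [ 0.4379 -0.122   0.1158] gap 2.5
tin +y end [0.4149 0.2599 0.022 ]
tin -y end [0.4249 0.183  0.022 ]
brd -y+x [0.6488 0.0012 0.018 ]
brd -y-x [0.549  0.0031 0.018 ]
brd +y-x [0.5615 0.3468 0.018 ]
gut -y [0.6    0.0163 0.048 ]
gut mouth [0.5992 0.098  0.048 ]
mouth-x [0.5748 0.0992 0.062 ]
mouth+x [0.6243 0.0976 0.062 ]
headtop [ 0.4378 -0.1205  0.118 ]
handle far [ 0.4321 -0.3422  0.118 ]
hook1 [ 0.4553 -0.1583  0.13  ]
hook2 [ 0.4517 -0.219   0.13  ]
panel1 [ 0.3923 -0.1248  0.15  ]
panel2 [ 0.3917 -0.2516  0.15  ]
short [0.424  0.0327 0.04  ]
top ((21.5, 16.5), (33.0, 43.0), 90.0) (235.5, 246.5) 144.0
scene ((14.841175079345703, 12.035293579101562), (4.121678829193115, 15.293599128723145), 77.47119140625) (418.8411750793457, 242.03529357910156) 108.0
```

```bash
python3 -m inch '[[0,0,-7,33,-21,-4,85],[0,0,-7,36,-17,-4,85],[0,0,-7,37,-13,-4,85],[0,0,-7,39,-8,-4,85],[0,0,-7,39,-3,-4,85],[0,0,-7,40,1,-4,85],[0,0,-7,39,6,-4,85],[0,0,-7,38,11,-4,85],[0,0,-7,36,15,-4,85],[0,0,-7,34,20,-4,85],[0,0,-7,32,24,-4,85],[0,0,-5,28,28,-4,85]]'
```

```text
t: 1.15
position: [0.4924, -0.3014, 0.2796]
tcp_rot: [3.142, 0.0, 1.694]
ft_force: [1.5, -1.3, -0.6]
width: 0.0852
grip_force: 0.0
```

```bash
cat >> h.py <<'E'
import pickle
def shoot(name):
    c=cam("wrist"); im=ctrl.snapshot("wrist"); cv2.imwrite(f"pics/{name}.png",im); pickle.dump(c,open(f"pics/{name}.pkl","wb")); return c
def load(name): return pickle.load(open(f"pics/{name}.pkl","rb"))
E
python3 -c "from h import *; shoot('w1')"
python3 -m inch '[[0,0,0,30,0,0,85],[0,0,0,30,0,0,85],[0,0,0,30,0,0,85],[0,0,0,0,0,0,85]]'
python3 -c "from h import *; shoot('w2')"
python3 -m inch '[[0,0,0,30,0,0,85],[0,0,0,40,0,0,85],[0,0,0,40,0,0,85],[0,0,0,40,0,0,85],[0,0,0,40,0,0,85],[0,0,0,20,0,0,85],[0,0,0,0,0,0,85]]'
python3 -c "from h import *; shoot('w3')
a=cv2.imread('pics/w1.png');b=cv2.imread('pics/w2.png');cv2.imwrite('pics/w12.png',cv2.resize(np.hstack([a,b]),(800,300),interpolation=cv2.INTER_AREA))"
```

```text
t: 1.53
position: [0.481, -0.2082, 0.2795]
tcp_rot: [3.142, -0.001, 1.693]
ft_force: [0.9, 0.4, 1.2]
width: 0.085
grip_force: 0.0
t: 2.17
position: [0.4562, -0.0014, 0.2797]
tcp_rot: [3.141, -0.0, 1.693]
ft_force: [1.0, -0.7, 0.1]
width: 0.0849
grip_force: 0.0
```

View pics/w12.png

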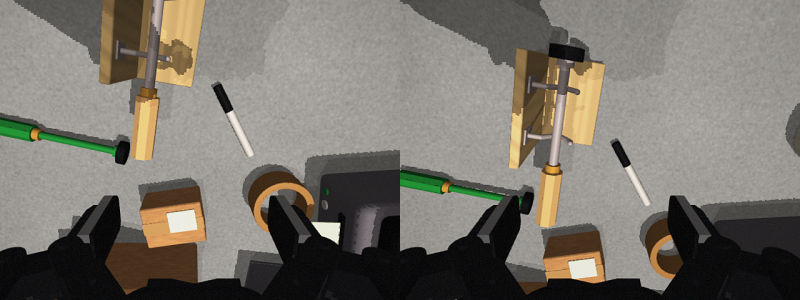

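View pics/w3.png

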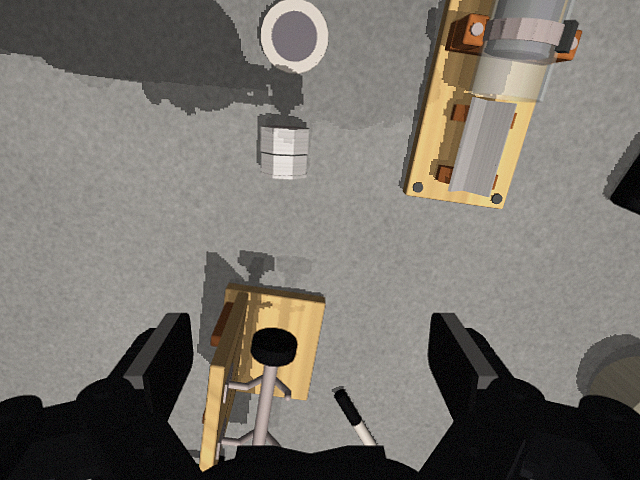

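w1 and w2 show the wooden handle (half-scale) at (147,128) and (548,195), with the rod and black head ahead of it. In w3 the jig board's near corners are (405,192) and (503,208), the gutter runs (468,190)–(495,100), and the short tin is at (284,150). I'll move on to the long tin.

```bash
python3 -m inch '[[0,0,0,35,0,0,85],[0,0,0,40,5,0,85],[0,0,0,35,0,0,85],[0,0,0,20,0,0,85],[0,0,0,0,0,0,85]]'
python3 - <<'E'
from h import *
shoot('w4')
print(proj(load('w4'),[[.42,.221,.022],[.6,.058,.061],[.6,.1,.062]]).round())
def com(n,box,lo,hi):
    x0,y0,x1,y1=box; im=cv2.imread(f'pics/{n}.png')[y0:y1,x0:x1]; m=cv2.inRange(cv2.cvtColor(im,cv2.COLOR_BGR2HSV),lo,hi)
    m=cv2.morphologyEx(m,cv2.MORPH_OPEN,np.ones((3,3))); k=max(cv2.findContours(m,0,1)[0],key=cv2.contourArea); r=cv2.minAreaRect(k); print(n,np.array(r[0])+[x0,y0],r[1:],(cv2.boxPoints(r)+[x0,y0]).round(1).tolist())
com('w1',(200,140,270,270),(10,90,120),(30,255,255)); com('w2',(280,260,340,370),(10,90,120),(30,255,255))
com('w2',(210,60,330,110),(0,0,0),(180,255,50)); com('w3',(240,320,305,375),(0,0,0),(180,255,50))
E
```

```text
t: 2.63
position: [0.4462, 0.1274, 0.2795]
tcp_rot: [3.141, -0.001, 1.691]
ft_force: [-0.5, 0.1, 0.1]
width: 0.0845
grip_force: 0.0
[[293.  81.]
 [461. 285.]
 [472. 244.]]
w1 [230.59901047 205.50990295] ((37.11488723754883, 100.79727172851562), 5.710592269897461) [[207.1, 253.8], [217.1, 153.5], [254.1, 157.2], [244.0, 257.5]]Traceback (most recent call last):
  File "<stdin>", line 7, in <module>
  File "<stdin>", line 6, in com
ValueError: max() iterable argument is empty
```

View pics/w4.png

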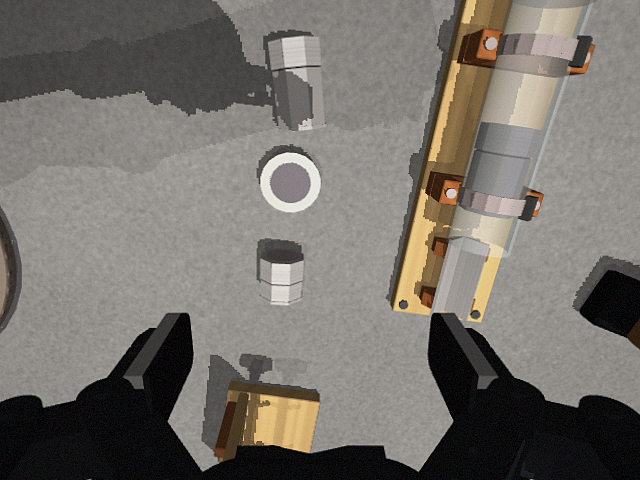

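w4 shows the long tin with its far end centred at (294,35) and its near end at (301,130). The board's near corners are (392,311) and (481,321). The gutter runs from its outer end (449,313) to the mouth end (469,240).

```bash
python3 - <<'E'
from h import *
T=cam("top");W1,W2,W3,W4=[load(f'w{i}') for i in(1,2,3,4)]
t=lambda x,y:(175+x/2.144-.25,140+y/2.143-.25)
def P(n,c1,a,c2,b):
    p,e=two(c1,a,c2,b); print(n,p.round(4),'gap',round(e*1e3,1))
print('tin',onz(W4,(294,35),.03),onz(W4,(301,129),.03))
P('tin far',T,t(97,233),W4,(294,35));P('tin near',T,t(165,227),W4,(301,129));P('tin mid',T,t(131,230),W4,(297.5,82))
P('brdL',W3,(405,192),W4,(392,311));P('brdR',W3,(503,208),W4,(481,321))
P('gutOuterL',W3,(450,190),W4,(432,309));P('gutOuterR',W3,(488,195),W4,(466,318));P('gutInL',W3,(475,97),W4,(449,237));P('gutInR',W3,(517,103),W4,(489,243))
print('brdL edge',onz(W4,(462,0),.018),onz(W4,(392,311),.018))
for u in [(432,309),(466,318),(449,237),(489,243)]: print('gut z48',onz(W4,u,.048).round(4))
for n,b in [('w1',(200,130,280,270)),('w2',(205,260,270,370))]:
    x0,y0,x1,y1=b; im=cv2.imread(f'pics/{n}.png')[y0:y1,x0:x1]; m=cv2.inRange(cv2.cvtColor(im,cv2.COLOR_BGR2HSV),(8,70,120),(30,255,255))
    m=cv2.morphologyEx(m,cv2.MORPH_OPEN,np.ones((3,3))); k=max(cv2.findContours(m,0,1)[0],key=cv2.contourArea); r=cv2.minAreaRect(k)
    print(n,np.array(r[0])+[x0,y0],(cv2.boxPoints(r)+[x0,y0]).round(1).tolist(), onz(load(n),np.array(r[0])+[x0,y0],.125).round(4))
E
```

```text
tin [0.41764429 0.25748273 0.03      ] [0.43235344 0.18110076 0.03      ]
tin far [0.4166 0.2594 0.0212] gap 1.9
tin near [0.4286 0.1819 0.0203] gap 7.8
tin mid [0.4227 0.2224 0.012 ] gap 3.6
brdL [0.5499 0.0051 0.0265] gap 0.6
brdR [ 0.6542 -0.0018  0.0132] gap 0.5
gutOuterL [0.5927 0.012  0.0253] gap 0.4
gutOuterR [0.6228 0.0143 0.0417] gap 0.2
gutInL [0.5888 0.0974 0.0389] gap 3.0
gutInR [0.6265 0.0966 0.0409] gap 0.8
brdL edge [0.55735369 0.30245271 0.018     ] [0.55269791 0.0007791  0.018     ]
gut z48 [0.5836 0.0232 0.048 ]
gut z48 [0.6196 0.0174 0.048 ]
gut z48 [0.5836 0.1    0.048 ]
gut z48 [0.6225 0.0987 0.048 ]
w1 [230.09756088 205.6219635 ] [[206.0, 253.7], [217.2, 153.5], [254.2, 157.6], [243.0, 257.8]] [ 0.4339 -0.3029  0.125 ]
w2 [236.64847183 319.88645935] [[214.2, 360.6], [225.7, 274.7], [259.0, 279.1], [247.6, 365.1]] [ 0.4338 -0.3035  0.125 ]
```

```bash
python3 -m inch '[[0,0,-1,25,-3,10,85],[0,0,-1,30,-4,20,85],[0,0,0,25,-4,28,85],[0,0,0,14,-1,38,85],[0,0,0,0,0,40,85],[0,0,0,0,0,38,85],[0,0,0,0,0,25,85],[0,0,0,0,0,10,85],[0,0,0,0,0,0,85]]' 
python3 - <<'E'
from h import *
c=shoot('w5'); o=ctrl.get_obs(); p=o['position'];print(p,o['tcp_rot'])
print(proj(c,[[.4166,.2588,.022],[.430,.182,.022],[p[0],p[1],.03]]).round())
E
```

```text
t: 3.43
position: [0.4211, 0.2142, 0.0684]
tcp_rot: [-3.138, 0.001, 1.721]
ft_force: [-1.0, 0.5, -0.4]
width: 0.0848
grip_force: 0.0
[0.42191912 0.21497839 0.07011989] [-3.14005382e+00  4.93107099e-04  1.72145916e+00]
[[314. 179.]
 [317. 329.]
 [311. 275.]]
```

View pics/w5.png

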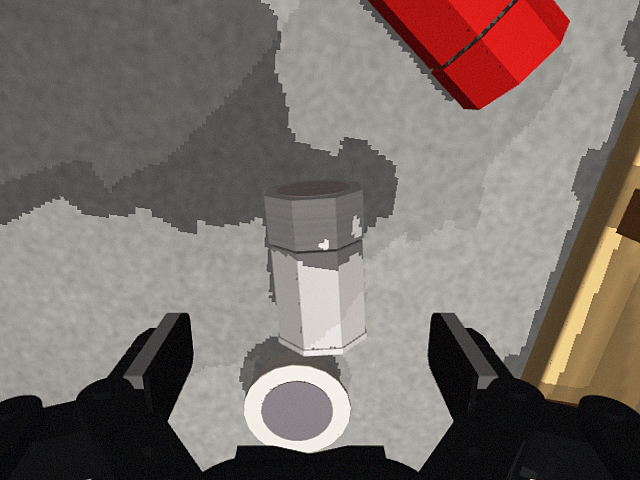

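w5 shows the tin centred between the fingers, its ends at (314,187) and (322,350). It needs about 3 mm in +tool-y and 2° more yaw. I'll descend and grip.

```bash
python3 -m inch '[[0,0,-2,0,3,25,85],[0,0,0,0,0,24,85],[0,0,0,0,0,11,85],[0,0,0,0,0,2,85],[0,0,0,0,0,0,85],[0,0,0,0,0,0,30],[0,0,0,0,0,0,30],[0,0,0,0,0,0,30],[0,0,0,0,0,0,30],[0,0,0,0,0,0,30],[0,0,0,0,0,0,30]]' 40
```

```text
t: 4.4
position: [0.4251, 0.2166, 0.0094]
tcp_rot: [3.14, 0.0, 1.758]
ft_force: [-2.5, -2.0, 15.7]
width: 0.0433
grip_force: 38.5
```

```bash
python3 -m inch '[[0,0,0,0,0,-20,30],[0,0,3,0,0,-38,30],[0,0,4,0,0,-38,30],[0,0,3,0,0,-36,30],[0,0,2,0,0,-18,30],[0,0,0,-14,16,0,30],[0,0,0,-28,32,0,30],[0,0,0,-28,32,0,30],[0,0,0,-28,32,0,30],[0,0,0,-28,32,0,30],[0,0,0,-20,22,0,30],[0,0,0,-12,13,0,30]]' 50
python3 -m inch '[[0,0,0,0,0,0,30],[0,0,0,0,0,0,30]]'
python3 - <<'E'
from h import *
c=shoot('w6'); print(ctrl.get_obs()['position'])
print(proj(c,[[.602,.017,.048],[.602,.0985,.048],[.6015,.1005,.062]]).round())
E
```

```text
t: 5.4
position: [0.5995, 0.0531, 0.1584]
tcp_rot: [3.141, 0.001, 1.545]
ft_force: [-0.1, 0.2, -1.2]
width: 0.0431
grip_force: 53.7
t: 5.57
position: [0.5975, 0.0561, 0.1582]
tcp_rot: [-3.141, -0.0, 1.547]
ft_force: [0.0, -0.6, -1.0]
width: 0.0431
grip_force: 53.7
[0.59687221 0.05712814 0.15834963]
[[317. 287.]
 [315. 165.]
 [314. 165.]]
```

View pics/w6.png

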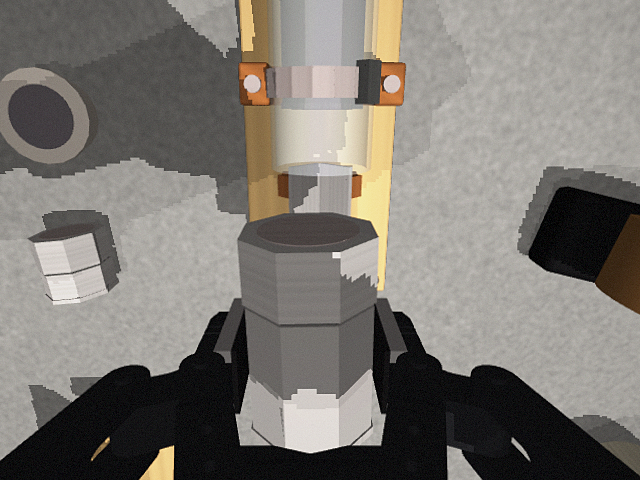

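w6 shows the tin held straight, front face spanning 238–378. The gutter end and mouth are near (320,168), and the board spans 247–390 at row 200. That puts the gutter about 3 mm to +x of my estimate, so I'll compute it.

```bash
python3 - <<'E'
from h import *
c=load('w6')
print('brd',onz(c,(247,200),.018),onz(c,(390,200),.018),onz(c,(240,0),.018),onz(c,(400,0),.018))
print('gut',onz(c,(288,200),.048),onz(c,(352,200),.048))
print('mouth',onz(c,(274,150),.062),onz(c,(368,150),.062),onz(c,(320,168),.09))
print('tin',[onz(c,u,.171).round(4) for u in((238,245),(378,245))],'front top',onz(c,(308,213),.193),'near',onz(c,(310,450),.171))
print(ctrl.get_obs()['position'])
E
```

```text
brd [0.55450428 0.07062944 0.018     ] [0.65442446 0.06821038 0.018     ] [0.55944549 0.19318209 0.018     ] [0.65551433 0.19080869 0.018     ]
gut [0.5849495 0.0768625 0.048    ] [0.62493497 0.07589358 0.048     ]
mouth [0.57903838 0.10925573 0.062     ] [0.6323775  0.10795397 0.062     ] [0.60440141 0.10273848 0.09      ]
tin [array([0.5752, 0.0904, 0.171 ]), array([0.6215, 0.0892, 0.171 ])] front top [0.59886118 0.10655934 0.193     ] near [0.59695215 0.00486547 0.171     ]
[0.59687221 0.05712814 0.15834963]
```

```bash
python3 - <<'E'
from h import *
c=load('w6')
print('far bot',onz(c,(308,213),.149),'far top',onz(c,(308,250),.193),'near top',onz(c,(310,450),.193))
print('gutter end',onz(c,(320,163),.048),'brd near R',onz(c,(384,290),.018),'mouth side',onz(c,(274,170),.062),onz(c,(368,170),.062))
E
```

```text
far bot [0.59836672 0.09491159 0.149     ] far top [0.59859201 0.09603591 0.193     ] near top [0.59748371 0.02709248 0.193     ]
gutter end [0.60532093 0.09934388 0.048     ] brd near R [ 0.65239477 -0.00084339  0.018     ] mouth side [0.57844786 0.09793868 0.062     ] [0.63261676 0.09662003 0.062     ]
```

```bash
python3 -m inch '[[0,0,0,-1,3,15,30],[0,0,0,-1,4,30,30],[0,0,0,0,0,28,30],[0,0,0,0,0,16,30],[0,0,0,0,0,9,30],[0,0,0,0,0,5,30],[0,0,0,0,0,1,30],[0,0,0,0,0,0,30],[0,0,0,0,0,0,30]]'
python3 -m inch '[[0,0,0,0,0,1,30],[0,0,0,0,0,1,30],[0,0,0,0,0,0,30]]'
```

```text
t: 6.37
position: [0.6049, 0.0549, 0.0554]
tcp_rot: [3.14, -0.0, 1.548]
ft_force: [0.4, -0.1, -1.2]
width: 0.043
grip_force: 53.7
t: 6.62
position: [0.6045, 0.0545, 0.0527]
tcp_rot: [3.141, -0.0, 1.548]
ft_force: [0.7, -0.3, -1.3]
width: 0.043
grip_force: 53.7
```

```bash
python3 -m inch '[[0,0,0,0,0,1,30],[0,0,0,0,0,1,30],[0,0,0,0,0,0,30],[0,0,0,0,0,0,30]]'
python3 -m inch '[[0,0,0,0,0,1,30],[0,0,0,0,0,0,30],[0,0,0,0,0,0,30]]'
```

```text
t: 6.95
position: [0.6043, 0.0546, 0.0503]
tcp_rot: [-3.141, -0.0, 1.548]
ft_force: [-1.0, 1.2, -2.2]
width: 0.0429
grip_force: 53.7
t: 7.2
position: [0.6042, 0.0547, 0.0496]
tcp_rot: [-3.141, 0.0, 1.548]
ft_force: [-4.3, -0.4, 5.7]
width: 0.0432
grip_force: 54.4
```

```bash
python3 -m inch '[[0,0,0,0,-1,0.5,30],[0,0,0,0,0,0,30],[0,0,0,0,0,0,30]]'
```

```text
t: 7.45
position: [0.6036, 0.0547, 0.0492]
tcp_rot: [3.141, -0.0, 1.548]
ft_force: [-1.3, 1.0, 4.7]
width: 0.0434
grip_force: 54.1
```

```bash
python3 -m inch '[[0,0,0,0,0,0,40],[0,0,0,0,0,0,46],[0,0,0,0,0,0,50],[0,0,0,0,0,0,70],[0,0,0,0,0,0,75],[0,0,0,0,0,0,75],[0,0,0,0,0,-10,75],[0,0,0,0,0,-25,75],[0,0,0,0,0,-40,75],[0,0,0,0,0,-40,75],[0,0,0,0,0,-40,75],[0,0,0,0,0,-30,75]]' 20
python3 - <<'E'
from h import *
c=shoot('w7'); print(ctrl.get_obs()['position'],proj(c,[[.605,.0945,.083],[.605,.0195,.083],[.605,.1005,.062]]).round())
E
```

```text
t: 8.45
position: [0.6036, 0.0551, 0.2381]
tcp_rot: [3.139, -0.001, 1.549]
ft_force: [-0.3, -0.1, 0.2]
width: 0.0751
grip_force: 0.0
[0.60568832 0.05572596 0.24327963] [[309. 160.]
 [311. 258.]
 [309. 148.]]
```

View pics/w7.png

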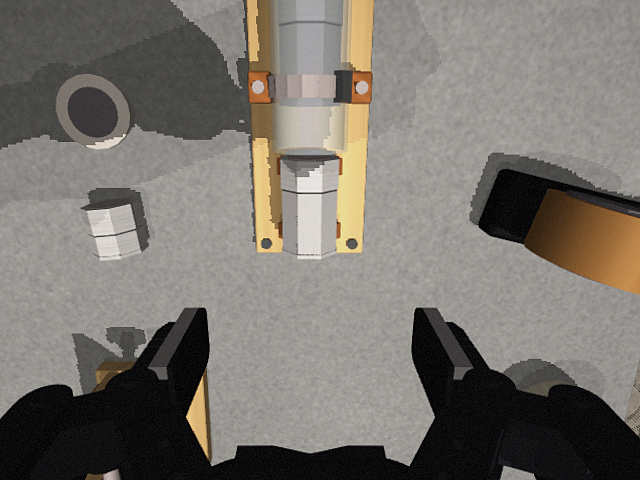

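w7 shows the tin seated straight in the gutter, with its axis at column 310 as predicted and ends at rows 158–258, short of the mouth. Next is the pusher.

```bash
python3 -m inch '[[0,0,0,-20,-9,0,70],[0,0,0,-36,-16,0,70],[0,0,0,-36,-16,0,70],[0,0,0,-36,-16,0,70],[0,0,0,-36,-16,0,70],[0,0,0,-36,-16,0,70],[0,0,0,-36,-16,0,70],[0,0,0,-36,-16,0,70],[0,0,0,-36,-16,0,70],[0,0,0,-33,-15,0,70],[0,0,0,-22,-11,0,70],[0,0,0,0,0,0,70]]'
python3 -m inch '[[0,0,0,0,0,0,70],[0,0,0,0,0,0,70]]'
python3 - <<'E'
from h import *
c=shoot('w8'); print(ctrl.get_obs()['position'])
im=cv2.imread('pics/w8.png'); hsv=cv2.cvtColor(im,cv2.COLOR_BGR2HSV)
p=proj(c,[[.434,-.303,.118],[.4345,-.2655,.118],[.4365,-.19,.118],[.438,-.122,.118]]); print(p.round())
# row profile across handle: wood mask columns
m=cv2.inRange(hsv,(8,70,120),(30,255,255))
u=int(p[0][0])
for r in range(int(p[0][1])-30,min(480,int(p[0][1])+40),10):
    x=np.where(m[r,u-60:u+60])[0]; print(r,(x.min()+u-60,x.max()+u-60,len(x)) if len(x) else None)
E
```

```text
t: 9.5
position: [0.4291, -0.3094, 0.2342]
tcp_rot: [-3.141, 0.001, 1.542]
ft_force: [0.4, 0.4, -0.1]
width: 0.07
grip_force: 0.0
t: 9.67
position: [0.4326, -0.3038, 0.2343]
tcp_rot: [3.141, -0.0, 1.549]
ft_force: [-0.6, 0.2, -0.2]
width: 0.0701
grip_force: 0.0
[ 0.43286401 -0.30343826  0.23419585]
[[ 311.  227.]
 [ 310.  170.]
 [ 311.   35.]
 [ 311. -115.]]
197 (np.int64(290), np.int64(331), 34)
207 (np.int64(290), np.int64(331), 41)
217 (np.int64(290), np.int64(330), 41)
227 (np.int64(290), np.int64(330), 41)
237 (np.int64(290), np.int64(330), 41)
247 (np.int64(290), np.int64(329), 40)
257 (np.int64(290), np.int64(329), 40)
```

```bash
python3 -m inch '[[0,0,0,0,0,20,70],[0,0,0,0,0,38,70],[0,0,0,0,0,38,70],[0,0,0,0,0,24,70],[0,0,0,0,0,11,70],[0,0,0,0,0,3,70],[0,0,0,0,0,0,60],[0,0,0,0,0,0,40],[0,0,0,0,0,0,30]]'
python3 -m inch '[[0,0,0,0,0,0,10],[0,0,0,0,0,0,10],[0,0,0,0,0,0,10],[0,0,0,0,0,0,10],[0,0,0,0,0,0,10],[0,0,0,0,0,0,10]]' 100
```

```text
t: 10.47
position: [0.4332, -0.305, 0.1014]
tcp_rot: [3.14, 0.001, 1.548]
ft_force: [0.3, -0.0, -0.2]
width: 0.0365
grip_force: 0.0
t: 10.97
position: [0.4327, -0.305, 0.1002]
tcp_rot: [3.141, 0.001, 1.548]
ft_force: [3.2, -2.2, 4.8]
width: 0.0241
grip_force: 98.4
```

```bash
python3 -m inch '[[0,0,0,0,0,-8,10],[0,0,0,0,0,-16,10],[0,0,0,0,0,-25,10],[0,0,0,0,0,-25,10],[0,0,0,0,0,-16,10],[0,0,0,8,14,0,10],[0,0,0,17,30,0,10],[0,0,0,18,34,0,10],[0,0,0,18,34,0,10],[0,0,0,16,29,0,10],[0,0,0,9,16,0,10],[0,0,0,5,7,0,10]]'
python3 -m inch '[[0,0,0,0,0,0,10],[0,0,0,0,0,0,10],[0,0,0,0,0,0,10]]'
python3 - <<'E'
from h import *
o=ctrl.get_obs();p=o['position'];print(p,o['tcp_rot'])
a=p+[0.0245*.188,.188,.018]; print('exp face',a)
for n in('scene','top'):
    c=cam(n); im=ctrl.snapshot(n); cv2.imwrite(f'pics/{n}9.png',im); q=proj(c,[a-[0,.007,0]])[0]; x,y=q.round().astype(int)
    w=im[y-35:y+35,x-35:x+35]; m=(w.max(2)<45).astype('uint8'); m=cv2.morphologyEx(m,2,np.ones((3,3)))
    nn,l,s,cc=cv2.connectedComponentsWithStats(m); print(n,q,[(s[i].tolist(),(cc[i]+[x-35,y-35]).round(1)) for i in range(1,nn) if s[i][4]>20])
E
```

```text
t: 11.97
position: [0.5998, -0.2147, 0.1894]
tcp_rot: [-3.141, -0.002, 1.552]
ft_force: [-1.0, 0.7, -1.5]
width: 0.0242
grip_force: 98.4
t: 12.22
position: [0.5968, -0.2185, 0.1897]
tcp_rot: [-3.14, 0.001, 1.547]
ft_force: [0.1, -0.4, -1.5]
width: 0.0237
grip_force: 98.4
[ 0.59675335 -0.21851467  0.18968271] [-3.14029489e+00  5.40176855e-04  1.54706490e+00]
exp face [ 0.60135935 -0.03051467  0.20768271]
scene [327.42801788 263.67855213] [([32, 27, 8, 19, 136], array([327.9, 265. ]))]
top [345.80532249 157.34200933] []
```

The head is where expected, 1.3 px off in the scene view, so there's no droop. I'll lower it in line with the gutter.

```bash
python3 -m inch '[[0,0,0,0,2,15,10],[0,0,0,0,0,32,10],[0,0,0,0,0,36,10],[0,0,0,0,0,32,10],[0,0,0,0,0,20,10],[0,0,0,0,0,10,10],[0,0,0,0,0,0,10],[0,0,0,0,0,0,10]]'
python3 - <<'E'
from h import *
o=ctrl.get_obs();p=o['position'];print(p)
a=p+[0.0245*.188,.188,.018]; print('exp face',a)
c=cam('scene'); im=ctrl.snapshot('scene'); cv2.imwrite('pics/scene10.png',im); q=proj(c,[a-[0,.007,0]])[0]; x,y=q.round().astype(int)
w=im[y-35:y+35,x-35:x+35]; m=(w.max(2)<45).astype('uint8'); m=cv2.morphologyEx(m,2,np.ones((3,3)))
nn,l,s,cc=cv2.connectedComponentsWithStats(m); print(q,[(s[i].tolist(),(cc[i]+[x-35,y-35]).round(1)) for i in range(1,nn) if s[i][4]>20])
E
```

```text
t: 12.98
position: [0.6003, -0.2175, 0.0451]
tcp_rot: [-3.142, -0.0, 1.548]
ft_force: [-0.0, 0.3, -1.4]
width: 0.0238
grip_force: 98.3
[ 0.60025416 -0.21752944  0.04511582]
exp face [ 0.60486016 -0.02952944  0.06311582]
[326.78010288 304.64479359] [([32, 28, 7, 17, 107], array([327.3, 306.3]))]
```

```bash
python3 -m inch '[[0,0,0,10,-1,0,10],[0,0,0,14,0,0,10],[0,0,0,14,0,0,10],[0,0,0,10,0,0,10],[0,0,0,8,0,0,10],[0,0,0,8,0,0,10],[0,0,0,8,0,0,10],[0,0,0,8,0,0,10],[0,0,0,0,0,0,10]]'
```

```text
t: 13.78
position: [0.6012, -0.1352, 0.0449]
tcp_rot: [3.142, -0.001, 1.55]
ft_force: [-0.0, -0.0, -2.0]
width: 0.0239
grip_force: 98.5
```

```bash
python3 -m inch '[[0,0,0,8,0,0,10],[0,0,0,9,0,0,10],[0,0,0,9,0,0,10],[0,0,0,9,0,0,10],[0,0,0,9,0,0,10],[0,0,0,9,0,0,10]]'
python3 -m inch '[[0,0,0,8,0,0,10],[0,0,0,8,0,0,10],[0,0,0,8,0,0,10],[0,0,0,8,0,0,10],[0,0,0,5,0,0,10]]'
```

```text
t: 14.28
position: [0.6022, -0.0832, 0.0448]
tcp_rot: [-3.142, -0.0, 1.549]
ft_force: [0.5, -1.8, -1.4]
width: 0.0244
grip_force: 98.4
t: 14.7
position: [0.6031, -0.046, 0.0449]
tcp_rot: [3.142, -0.0, 1.549]
ft_force: [1.2, -0.6, -0.8]
width: 0.0241
grip_force: 98.4
```

```bash
python3 -m inch '[[0,0,0,4,0,0,10],[0,0,0,4,0,0,10],[0,0,0,3,0,0,10],[0,0,0,2,0,0,10]]'
python3 -m inch '[[0,0,0,2,0,0,10],[0,0,0,2,0,0,10],[0,0,0,1,0,0,10]]'
```

```text
t: 15.03
position: [0.6033, -0.0342, 0.0448]
tcp_rot: [3.142, -0.0, 1.548]
ft_force: [0.3, -1.7, -2.5]
width: 0.0238
grip_force: 98.4
t: 15.28
position: [0.6033, -0.0308, 0.0447]
tcp_rot: [-3.141, 0.002, 1.547]
ft_force: [0.5, -11.3, -2.1]
width: 0.024
grip_force: 98.4
```

```bash
python3 -m inch '[[0,0,0,1.5,0,0,10],[0,0,0,0,0,0,10],[0,0,0,0,0,0,10]]'
python3 -m inch '[[0,0,0,1.5,0,0,10],[0,0,0,0,0,0,10],[0,0,0,0,0,0,10]]'
```

```text
t: 15.53
position: [0.6033, -0.0308, 0.0447]
tcp_rot: [-3.141, 0.003, 1.546]
ft_force: [0.5, -13.5, -2.1]
width: 0.0239
grip_force: 98.4
t: 15.78
position: [0.6032, -0.0307, 0.0446]
tcp_rot: [-3.141, 0.004, 1.545]
ft_force: [0.5, -19.6, -1.4]
width: 0.0243
grip_force: 98.4
```

```bash
python3 -m inch '[[0,0,0,2.5,0,0,10],[0,0,0,0,0,0,10],[0,0,0,0,0,0,10],[0,0,0,0,0,0,10]]'
python3 -m inch '[[0,0,0,-5,0,0,10],[0,0,0,-8,0,0,10],[0,0,0,-12,0,0,10],[0,0,0,-16,0,0,10],[0,0,0,-20,0,0,10],[0,0,0,-22,0,0,10],[0,0,0,-22,0,0,10],[0,0,0,-22,0,0,10],[0,0,0,-22,0,0,10],[0,0,0,-22,0,0,10],[0,0,0,-18,0,0,10],[0,0,0,-10,0,0,10]]'
python3 -m inch '[[0,0,0,0,0,-12,10],[0,0,0,0,0,-24,10],[0,0,0,0,0,-36,10],[0,0,0,0,0,-36,10],[0,0,0,0,0,-24,10],[0,0,0,0,0,-12,10],[0,0,0,0,0,0,10]]'
python3 - <<'E'
from h import *
im=ctrl.snapshot('scene'); cv2.imwrite('pics/scene11.png',im); im2=ctrl.snapshot('top'); cv2.imwrite('pics/top11.png',im2)
o=ctrl.get_obs();p=o['position'];print(p,o['tcp_rot'])
c=cam('scene');print(proj(c,[[.605,.1,.062],[.6085,.2355,.062],[.611,.310,.062],[.6066,.16,.062]]).round(),proj(cam('top'),[[.605,.1,.062],[.6066,.16,.062],[.611,.31,.062]]).round())
a=p+[0.0245*.188,.188,.018]; q=proj(c,[a-[0,.007,0]])[0]; x,y=q.round().astype(int)
w=im[y-35:y+35,x-35:x+35]; m=(w.max(2)<45).astype('uint8'); m=cv2.morphologyEx(m,2,np.ones((3,3)))
nn,l,s,cc=cv2.connectedComponentsWithStats(m); print(q,[(s[i].tolist(),(cc[i]+[x-35,y-35]).round(1)) for i in range(1,nn) if s[i][4]>20])
a=cv2.resize(im[200:350,200:520],(800,375),interpolation=2); b=cv2.resize(im2[140:230,150:470],(800,225),interpolation=2); cv2.imwrite('pics/c11.png',np.vstack([a,b]))
E
```

```text
t: 16.12
position: [0.603, -0.0307, 0.0445]
tcp_rot: [-3.14, 0.007, 1.543]
ft_force: [0.2, -31.2, -1.7]
width: 0.0242
grip_force: 98.4
t: 17.12
position: [0.5985, -0.2261, 0.0447]
tcp_rot: [-3.141, 0.001, 1.546]
ft_force: [1.2, -0.2, -1.1]
width: 0.024
grip_force: 98.4
t: 17.7
position: [0.6005, -0.2221, 0.1922]
tcp_rot: [3.137, 0.001, 1.549]
ft_force: [1.0, 0.2, -2.4]
width: 0.0238
grip_force: 98.5
[ 0.59878967 -0.22226117  0.18824454] [-3.14120998e+00 -1.47766305e-04  1.54889962e+00]
[[390. 302.]
 [452. 301.]
 [486. 300.]
 [417. 302.]] [[287. 170.]
 [262. 168.]
 [199. 165.]]
[325.52345389 265.06381823] [([31, 27, 8, 19, 129], array([326.1, 265.9]))]
```

```bash
python3 -m inch '[[0,0,0,-8,-15,0,10],[0,0,0,-16,-30,0,10],[0,0,0,-18,-34,0,10],[0,0,0,-18,-34,0,10],[0,0,0,-14,-28,0,10],[0,0,0,-8,-16,0,10],[0,0,0,-4,-7,0,10],[0,0,0,0,0,0,10],[0,0,0,0,0,0,10],[0,0,0,0,0,0,10]]'
python3 - <<'E'
from h import *
for f in('scene0','scene11'):
    im=cv2.imread(f'pics/{f}.png'); print(f,cv2.cvtColor(im,6)[296:300,385:500].mean(0).astype(int).tolist())
o=ctrl.get_obs();print(o['position'],o['tcp_rot'])
E
```

```text
t: 18.63
position: [0.4344, -0.3041, 0.1883]
tcp_rot: [3.141, -0.001, 1.55]
ft_force: [-0.7, -0.7, -1.5]
width: 0.0238
grip_force: 98.4
scene0 [131, 135, 136, 123, 121, 113, 125, 131, 132, 133, 133, 133, 137, 133, 126, 113, 114, 98, 93, 94, 102, 113, 113, 113, 118, 131, 133, 129, 131, 133, 131, 117, 113, 112, 112, 112, 112, 112, 112, 112, 112, 111, 112, 112, 101, 108, 114, 115, 115, 114, 114, 114, 114, 115, 116, 118, 129, 132, 132, 132, 132, 132, 132, 132, 133, 133, 129, 116, 113, 115, 118, 118, 118, 119, 118, 118, 118, 118, 120, 127, 122, 128, 132, 131, 130, 131, 132, 133, 134, 135, 135, 130, 120, 116, 112, 110, 101, 97, 97, 97, 97, 115, 140, 148, 147, 155, 165, 164, 114, 82, 89, 91, 95, 99, 96]
scene11 [141, 144, 145, 132, 129, 122, 134, 141, 142, 142, 142, 142, 148, 143, 135, 121, 122, 124, 123, 123, 124, 123, 123, 123, 129, 140, 143, 139, 141, 142, 139, 107, 102, 113, 122, 122, 122, 122, 121, 121, 122, 122, 121, 122, 121, 121, 122, 121, 122, 121, 122, 121, 121, 121, 120, 120, 119, 107, 119, 123, 123, 123, 123, 123, 123, 124, 124, 125, 122, 122, 121, 121, 121, 121, 120, 120, 119, 119, 120, 119, 115, 134, 141, 141, 139, 140, 140, 131, 121, 119, 119, 116, 109, 117, 121, 122, 122, 121, 122, 118, 112, 129, 156, 162, 158, 167, 176, 176, 122, 89, 95, 98, 103, 106, 104]
[ 0.43437726 -0.30409401  0.18832436] [ 3.14149108e+00 -1.04530749e-03  1.54990662e+00]
```

The tins now span scene columns 416–485, against a predicted 417–486 for home. Now I'll lower the pusher onto the hooks.

```bash
python3 -m inch '[[0,0,0,-1,-1.5,12,10],[0,0,0,0,0,20,10],[0,0,0,0,0,20,10],[0,0,0,0,0,14,10],[0,0,0,0,0,8,10],[0,0,0,0,0,4,10],[0,0,0,0,0,3,10],[0,0,0,0,0,2,10],[0,0,0,0,0,0,10],[0,0,0,0,0,0,10]]'
python3 -m inch '[[0,0,0,0,0,1,10],[0,0,0,0,0,1,10],[0,0,0,0,0,0,10],[0,0,0,0,0,0,10]]'
```

```text
t: 19.47
position: [0.432, -0.3062, 0.1063]
tcp_rot: [3.141, 0.0, 1.548]
ft_force: [0.3, 0.2, -1.0]
width: 0.0243
grip_force: 98.5
t: 19.8
position: [0.4318, -0.3063, 0.104]
tcp_rot: [3.141, 0.0, 1.548]
ft_force: [-0.0, 0.5, -1.1]
width: 0.0242
grip_force: 98.5
```

```bash
python3 -m inch '[[0,0,0,1,1,1,10],[0,0,0,0,0,1,10],[0,0,0,0,0,1,10],[0,0,0,0,0,0,10],[0,0,0,0,0,0,10]]'
python3 -m inch '[[0,0,0,0,0,1,10],[0,0,0,0,0,0,10],[0,0,0,0,0,0,10]]'
```

```text
t: 20.22
position: [0.433, -0.305, 0.1009]
tcp_rot: [3.141, -0.0, 1.548]
ft_force: [2.0, 0.1, 1.7]
width: 0.0243
grip_force: 99.0
t: 20.47
position: [0.4329, -0.3051, 0.1]
tcp_rot: [3.141, -0.0, 1.548]
ft_force: [1.4, 0.5, 4.5]
width: 0.0241
grip_force: 99.4
```

```bash
python3 -m inch '[[0,0,0,0,0,-0.6,10],[0,0,0,0,0,0,10],[0,0,0,0,0,0,22],[0,0,0,0,0,0,24],[0,0,0,0,0,0,26],[0,0,0,0,0,0,28],[0,0,0,0,0,0,32],[0,0,0,0,0,0,40],[0,0,0,0,0,0,55],[0,0,0,0,0,0,65],[0,0,0,0,0,0,65]]' 20
python3 -m inch '[[0,0,0,0,0,-5,65],[0,0,0,0,0,-15,65],[0,0,0,0,0,-35,65],[0,0,0,0,0,-40,65],[0,0,0,0,0,-40,65],[0,0,0,-20,0,-20,65],[0,0,0,-35,0,0,65],[0,0,0,-35,0,0,65],[0,0,0,-20,0,0,65],[0,0,0,0,0,0,65],[0,0,0,0,0,0,65]]'
python3 - <<'E'
from h import *
im=ctrl.snapshot('scene'); im2=ctrl.snapshot('top'); im3=ctrl.snapshot('wrist'); print(ctrl.get_obs()['t'])
a=cv2.resize(im[170:350,150:522],(800,387),interpolation=2); b=cv2.resize(im2[140:280,175:495],(460,201),interpolation=2); d=cv2.resize(im3,(268,201)); z=np.zeros((201,72,3),'uint8')
cv2.imwrite('pics/final.png',np.vstack([a,np.hstack([b,z,d])]))
E
```

```text
t: 21.38
position: [0.4326, -0.3051, 0.1004]
tcp_rot: [-3.141, -0.0, 1.548]
ft_force: [-0.7, -0.1, 0.8]
width: 0.0648
grip_force: 0.0
t: 22.3
position: [0.4298, -0.4159, 0.2553]
tcp_rot: [-3.141, -0.001, 1.547]
ft_force: [0.8, 0.7, 0.1]
width: 0.0652
grip_force: 0.0
22.45
```

View pics/final.png

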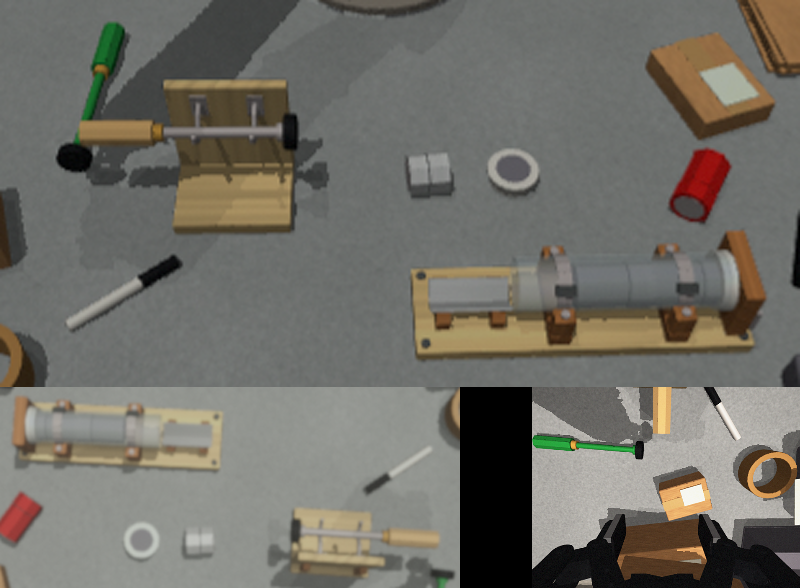

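The final view shows both tins end to end against the closed end (scene crop 570–730,280). The pusher hangs level on both hooks (80–297,131), and the other things are where they were.

```bash
python3 -c "
from bench import ctrl
print(ctrl.close_job())"
```

```text
the job is handed in; nothing more can be done
None
```

Job handed in at about 22 s of the 72 s allowed: both tins are pressed home with about 31 N, the pusher hangs level on its two hooks, and the other things were left where they were.

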